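# Butt the white piece against its clamped neighbour

### The job

Take the white piece out of the rack and lay it down flat on the blue felt pad (stand it there and tip it over onto its broad face) and let go of it. Then pick it up again, lay it flat in the plywood jig and push it home, so that its end closes up tight against the clamped white piece and its long edge tight against the aluminium fence. Leave the other two pieces in the rack, and do not disturb anything else on the bench.

Things in the scene. Friction and masses are not known exactly. Their poses are not given: they have to be found in the camera images.
- white_piece: the white solid-surface piece to be fitted, the only loose white one: 160 mm long, 60 mm wide, 24 mm thick, edges square; origin at its centre; x along its length, y through its thickness, z across its width. Starts on edge in the rack (z up), its top edge 72 mm above the bench. Its mass is 0.3 to 0.48 kg. Stood on edge it stays; pushed about 20 mm at the top it tips over onto its broad face.
- blue_piece: blue piece of the same shape, stays in the rack: 160 mm long, 60 mm wide, 24 mm thick, edges square; origin at its centre; x along its length, y through its thickness, z across its width. Starts on edge in the rack (z up).
- red_piece: terracotta-red piece of the same shape, stays in the rack: 160 mm long, 60 mm wide, 24 mm thick, edges square; origin at its centre; x along its length, y through its thickness, z across its width. Starts on edge in the rack (z up).
- rack: fixed plywood rack, base 170 (x) by 220 (y) by 12 mm; origin under its centre. Three slots along its x at y = -70, 0 and 70 mm: 30 mm wide channels between ribs 6 mm thick that rise 14 mm above the base. The pieces stand loosely on the base in them, 46 mm of free space between neighbours. Any piece may be in any slot.
- pad: fixed blue felt pad, 150 (x) by 240 (y) by 6 mm, flat on the bench; origin under its centre, x across its short side, away from the robot.
- jig: fixed jig: plywood base 120 (x) by 360 (y) by 15 mm, origin under its centre, free for y above -10 mm. An aluminium fence runs the whole length on its +x side: inner face at x = 35 mm, 20 mm thick, rising 10 mm above the base. A red-handled toggle clamp stands near y = -145 mm, up to 65 mm above the bench, its handle reaching y = -78 mm.
- butt (a point): middle of the free end face of the white neighbour piece clamped flat in the jig (150 long, 60 wide, 24 mm thick, its long edge against the fence): at 5, -10, 27 mm in the jig's frame, same axes; the face looks to the jig's +y.
- seat (a point): point on the jig (5, 70, 27 mm in its frame, same axes) where the centre of the white piece lies when it is flat on the base, its length along the jig's y, its end tight against the neighbour's end face (towards -y) and its long edge tight against the fence (towards +x).
- yellow_block: bystander: yellow sanding block with a red sole, 77 x 47 x 34 mm, origin at the centre of its underside.
- cork_block: bystander: cork sanding block in a paper band, 110 x 62 x 42 mm, origin at the centre of its underside.
- dust_brush: bystander: hand brush lying flat, its handle end to its -x, used for dust.
- pot: bystander: steel pot, 80 mm across, 70 mm tall, origin at the centre of its underside.
Things that resemble listed ones, but are neither listed nor needed, are in the scene too. What is shaped like the white_piece but turquoise or yellow is not meant.

How it is judged:
On the way:
1. the white piece lies flat on the felt pad, its centre over the pad, at rest and let go ((angle between white_piece's own y axis and vertical below 0.06 rad or angle between white_piece's own y axis and vertical above 3.0816 rad) and x of white_piece in the frame of pad between -0.075 and 0.075 m and y of white_piece in the frame of pad between -0.12 and 0.12 m and z of white_piece in the frame of pad between 0.013 and 0.023 m and linear speed of white_piece below 0.02 m/s and contact force between the fingers and white_piece below 0.3 N), for 0.2 s.
At the end, for the whole second after the job is handed in: the white piece lies flat on the jig base at rest, not held, its centre within 2 mm of the fully butted position both along the fence (end gap to the neighbour) and across it (gap to the fence), within 3 mm in height, square to the fence within 0.02 rad (1.1 degrees) ((angle between white_piece's own y axis and vertical below 0.06 rad or angle between white_piece's own y axis and vertical above 3.0816 rad) and x of white_piece in the frame of seat between -0.002 and 0.002 m and y of white_piece in the frame of seat between -0.002 and 0.002 m and z of white_piece in the frame of seat between -0.003 and 0.003 m and angle between the x axis of white_piece and the y axis of seat, either way round below 0.02 rad and linear speed of white_piece below 0.02 m/s and contact force between the fingers and white_piece below 0.3 N); the robot touches nothing.
It fails at once if the blue or the red piece is moved by more than 15 mm (distance of any of blue_piece, red_piece from where it was at the start of the episode above 0.015 m).
It fails at once if something else on the bench is moved by more than 30 mm (distance of any of yellow_block, cork_block, dust_brush, pot from where it was at the start of the episode above 0.03 m).
It also fails if it takes over 72 s, if anything falls off the work surface, if the arm or the gripper's body presses on something with over 40 N, if the wrist force passes 120 N, or if a joint passes its speed limit or range.

### The arm

A 6-joint arm with a two-finger parallel gripper is mounted at the origin on the work surface. World frame = base frame: x ahead of the robot, y to its left, z up, the work surface at z = 0. Lengths are in m, angles in rad, forces in N, time in s.
With the tool pointing down it reaches from about 0.35 to 0.975 m from the base axis. Payload 4.9 kg.
Tool frame: the origin (TCP) lies at the very end of the fingers, on their centre line; the grasp point (between the pads) lies 19 mm behind it; z points along the fingers, x is the direction in which the jaws open and shut, and the axes are right-handed (so a half turn about z gives the same grasp; the last joint's range is limited). The gripper opens to 85 mm and grips with 20 to 120 N. Pads are 22 mm wide; open, the fingers measure 114 mm over their backs; the gripper's body (76 mm by 85 mm) begins 54 mm behind the grasp point. The pads swing forward as they close: fully open they stand 13 mm farther back than shut.
Start: joints at [-1.235, 0.053, 1.613, -0, 1.476, -0.119], TCP at [0.275, -0.561, 0.211] pointing down, gripper open.
Joint ranges: [-3.01, 3.01], [-1.01, 2.22], [0.06, 2.58], [-1.02, 4.17], [0.09, 2.62], [-3.14, 3.14]. Speed limits (rad/s): [2.57, 2.57, 3.14, 3.14, 3.14, 3.14].

### API

Orientations are given as a rotation vector (axis times angle).
In Python, from station import ctrl gives the robot as it stands.
- The arm moves only by the shell command python3 -m handwheel 'ROWS' [OPENING] [FORCE]. ROWS is a JSON object of lists of equal length, an entry for each row: "offset": the shift along the world's x, y, z in units of 40 mm (1.0 is 40 mm), a list of three; "roll": the turn about the world's z in units of 6 degrees (1.0 is 6 degrees). A call has exactly 10 rows; each row is the pose to reach, as a shift and turn from the pose commanded when the call began; what a row does not reach only later rows make up. A row lasts 1/10 s, in which the tool goes at most 50 mm and 8.59 degrees, less where a joint would pass 70% of its speed; a pose out of reach is approached as far as the arm can. A call with a gripper value outside its range is refused whole. OPENING is the finger opening in mm, from 0 to 85.4, set as the call begins (- or left out, the last holds). The fingers move at their own pace and stop on an object; FORCE is the grip in N (left out, the last holds). Time passes only in rows, so rows that repeat a pose let the fingers close, or fill a call up. It gives the time, the measured TCP pose, the force and the opening at its end, in the units of the state.
- ctrl.get_obs(): the state, without advancing time (a new reading comes with each control period).
- ctrl.get_image(name): name is "side" or "top"; returns a dict with "img" (420x560x3 uint8, red, green, blue), "fx", "fy", "cx", "cy" (pixels), "T" (4x4, takes a point from camera to world coordinates). Camera axes: x right, y down, z forward; pixel columns grow to the right and rows downward; lengths in m; the calibration is good to about 2 mm. A picture is of the moment at which its call begins. There is no depth.
- ctrl.finish_job(): hands the job in, once; it reports no verdict.
The state is a dict: "t": time; "q": joint angles; "dq": joint speeds; "effort": joint torques, N m; "tool_pos": TCP position; "tool_rot": TCP orientation; "contact_force": force on the tool from outside, world axes, zero at the start; "wrist_torque": the same for the moment, N m; "opening": finger opening in m.
Only numpy, scipy, OpenCV 4.12 (cv2) and the standard library are available. Lean on these libraries where they do the work, as an engineer would, in place of code of your own. Each camera call takes 0.05 s, during which the arm holds its last target.

## Working session

There is one attempt and no reset: what is moved stays moved. The work goes in short steps, Python scripts to look and compute and a shell command to move; the robot and the scene stay as the last step left them, time stands still between calls to the robot, and variables do not carry over. Pictures are saved under pics/ and viewed, and the job is handed in when it is done.

```bash
mkdir -p pics; ls; python3 - <<'E'
from station import ctrl
import cv2
o=ctrl.get_obs();print({k:o[k] for k in('t','tool_pos','tool_rot','opening','contact_force')})
for n in('side','top'):
    d=ctrl.get_image(n);cv2.imwrite(f'pics/{n}0.png',d['img'][:,:,::-1]);print(n,d['fx'],d['fy'],d['cx'],d['cy']);print(d['T'])
E
```

```text
pics
{'t': 0.0, 'tool_pos': array([ 0.27434002, -0.56085813,  0.20930101]), 'tool_rot': array([-2.66399900e+00,  1.66279873e+00,  2.45066076e-03]), 'opening': 0.08546309772856074, 'contact_force': array([ 0.18694284, -0.99722742, -0.24642305])}
side 506.3268604861792 506.3268604861792 286.1095378016392 224.31960434756922
[[ 0.94567382 -0.1718936   0.27595946  0.07671537]
 [-0.3249859  -0.47569101  0.81737521 -1.18675383]
 [-0.00923014 -0.86265326 -0.50571153  0.81626042]
 [ 0.          0.          0.          1.        ]]
top 435.37009756721545 435.37009756721545 277.2056951974105 201.84635657568492
[[-0.00391445 -0.99043547  0.13792119  0.3130645 ]
 [-0.99991756  0.00556346  0.01157274  0.02644324]
 [-0.01222937 -0.13786452 -0.99037559  1.35614382]
 [ 0.          0.          0.          1.        ]]
```

View pics/side0.png

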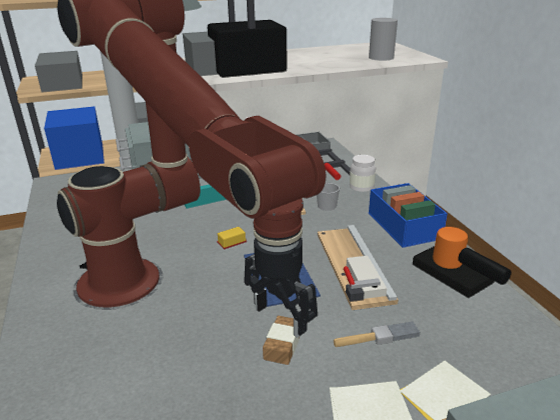

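View pics/top0.png

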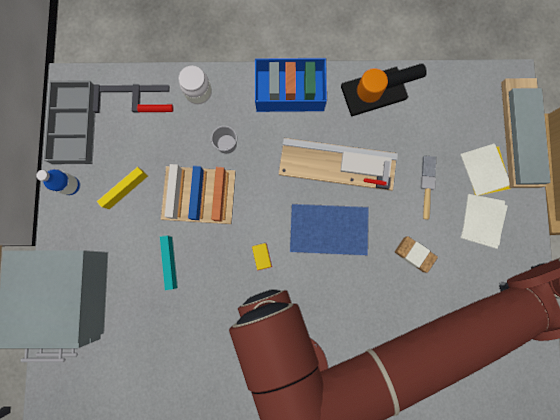

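```bash
python3 - <<'E'
import cv2
im=cv2.imread('pics/top0.png')
cv2.imwrite('pics/c1.png',cv2.resize(im[150:240,145:255],None,fx=7,fy=6.6,interpolation=cv2.INTER_CUBIC))
cv2.imwrite('pics/c2.png',cv2.resize(im[130:265,270:410],None,fx=5,fy=4.4,interpolation=cv2.INTER_CUBIC))
E
```

```text
(no output)
```

View pics/c1.png

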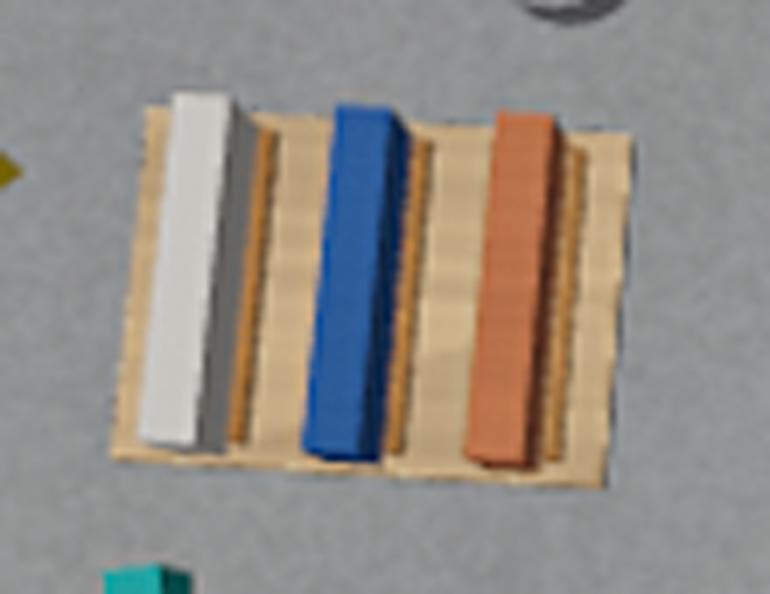

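View pics/c2.png

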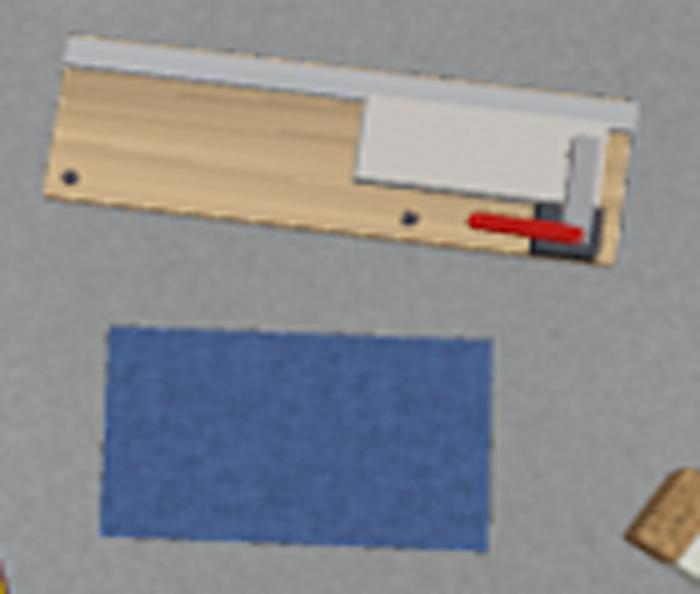

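```bash
cat > h.py <<'E'
import numpy as np
from station import ctrl
C={'side':(506.3268604861792,286.1095378016392,224.31960434756922,np.array([[0.94567382,-0.1718936,0.27595946,0.07671537],[-0.3249859,-0.47569101,0.81737521,-1.18675383],[-0.00923014,-0.86265326,-0.50571153,0.81626042],[0,0,0,1]])),
'top':(435.37009756721545,277.2056951974105,201.84635657568492,np.array([[-0.00391445,-0.99043547,0.13792119,0.3130645],[-0.99991756,0.00556346,0.01157274,0.02644324],[-0.01222937,-0.13786452,-0.99037559,1.35614382],[0,0,0,1]]))}
def w(cam,u,v,z):
    f,cx,cy,T=C[cam]; d=T[:3,:3]@np.array([(u-cx)/f,(v-cy)/f,1]); return T[:3,3]+d*(z-T[2,3])/d[2]
def pix(cam,p):
    f,cx,cy,T=C[cam]; c=T[:3,:3].T@(np.array(p)-T[:3,3]); return c[0]/c[2]*f+cx,c[1]/c[2]*f+cy
def crop(uv,x0,y0,fx,fy): return x0+(uv[0]+.5)/fx-.5,y0+(uv[1]+.5)/fy-.5
E
python3 - <<'E'
from h import *
np.set_printoptions(precision=4,suppress=True)
def go(n,pts,z,a):
    P=np.array([w('top',*crop(p,*a),z)[:2] for p in pts]);print(n,P.tolist() and P.round(4).tolist(),'mean',P.mean(0))
    for i in range(len(P)):
        d=P[(i+1)%len(P)]-P[i];print('   ',np.linalg.norm(d).round(4),np.degrees(np.arctan2(d[1],d[0])).round(2))
a=(145,150,7,6.6);b=(270,130,5,4.4)
go('white',[(175,93),(232,95),(193,445),(140,440)],.072,a)
go('blue',[(337,103),(392,107),(358,460),(303,452)],.072,a)
go('red',[(500,112),(556,115),(528,466),(467,457)],.072,a)
go('rack',[(147,105),(633,132),(605,487),(112,458)],.012,a)
go('pad',[(110,326),(492,340),(487,550),(101,535)],.006,b)
go('jigbase',[(44,196),(613,265)],.015,b)
go('fence',[(68,35),(638,100)],.025,b)
go('fence in',[(65,68),(365,97)],.025,b)
go('nb',[(367,94),(357,180),(567,200)],.039,b)
E
```

```text
white [[0.6103, 0.3665], [0.6092, 0.3418], [0.4482, 0.354], [0.4506, 0.3766]] mean [0.5296 0.3597]
    0.0247 -92.55
    0.1615 175.69
    0.0228 84.0
    0.1601 -3.61
blue [[0.6052, 0.2963], [0.6031, 0.2724], [0.441, 0.2836], [0.4448, 0.3071]] mean [0.5235 0.2898]
    0.0239 -94.87
    0.1625 176.07
    0.0238 80.96
    0.1608 -3.85
red [[0.6005, 0.2257], [0.5989, 0.2015], [0.4379, 0.2113], [0.4421, 0.2373]] mean [0.5199 0.219 ]
    0.0242 -93.69
    0.1613 176.52
    0.0263 80.82
    0.1588 -4.18
rack [[0.6184, 0.3949], [0.6038, 0.1749], [0.4337, 0.1857], [0.4485, 0.4052]] mean [0.5261 0.2902]
    0.2206 -93.81
    0.1704 176.36
    0.22 86.14
    0.1702 -3.45
pad [[0.495, -0.0028], [0.4836, -0.2409], [0.3359, -0.233], [0.3473, 0.004]] mean [ 0.4154 -0.1182]
    0.2383 -92.73
    0.1479 176.95
    0.2373 87.24
    0.1478 -2.64
jigbase [[0.5875, 0.038], [0.5355, -0.3159]] mean [ 0.5615 -0.139 ]
    0.3578 -98.36
    0.3578 81.64
fence [[0.7029, 0.0223], [0.6526, -0.3337]] mean [ 0.6777 -0.1557]
    0.3596 -98.04
    0.3596 81.96
fence in [[0.6786, 0.0243], [0.656, -0.1634]] mean [ 0.6673 -0.0695]
    0.1891 -96.86
    0.1891 83.14
nb [[0.6545, -0.1627], [0.5928, -0.155], [0.5777, -0.2835]] mean [ 0.6083 -0.2004]
    0.0622 172.91
    0.1293 -96.7
    0.1431 57.54
```

Candidates for the loose white piece in the top image are the white bar in the left rack slot (171,190), the clamped white neighbour (366,162), the turquoise bar (168,263), and the yellow bar (122,188). In the crop the bar at (171,190) is white, on edge and in the rack, so that is the one. The neighbour is under the clamp.

Estimated poses:
- **White piece:** (0.530, 0.360), yaw -3.7°
- **Pad:** (0.415, -0.118), yaw -2.8°
- **Jig:** (0.622, -0.148), yaw -8.1°

Next I move above the piece.

```bash
python3 -m handwheel '{"offset":[[0.3,1.2,0],[0.6,2.4,0],[0.9,3.6,0],[1.2,4.8,0],[1.5,6.0,0],[1.8,7.2,0],[2.1,8.4,0],[2.4,9.6,0],[2.8,10.8,0],[3.2,11.5,0]],"roll":[-0.25,-0.5,-0.75,-1,-1.25,-1.5,-1.75,-2,-2.25,-2.5]}' 55
python3 -m handwheel '{"offset":[[0.3,1.2,0],[0.6,2.4,0],[0.9,3.6,0],[1.2,4.8,0],[1.5,6.0,0],[1.8,7.2,0],[2.1,8.4,0],[2.4,9.6,0],[2.8,10.8,0],[3.18,11.53,0]],"roll":[-0.25,-0.5,-0.75,-1,-1.25,-1.5,-1.75,-2,-2.25,-2.45]}'
```

```text
t: 1.1
tool_pos: [0.4024, -0.0985, 0.2103]
tool_rot: [-2.426, 1.996, -0.0]
contact_force: [0.9, -0.6, 0.0]
opening: 0.0547
t: 2.1
tool_pos: [0.5292, 0.3629, 0.2096]
tool_rot: [2.151, -2.289, -0.001]
contact_force: [0.3, -1.0, 0.3]
opening: 0.055
```

```bash
cat >> h.py <<'E'
import cv2
from scipy.spatial.transform import Rotation as Ro
def st():
    o=ctrl.get_obs();R=Ro.from_rotvec(o['tool_rot']).as_matrix()
    print('t',round(o['t'],2),'pos',o['tool_pos'].round(4),'jaw',round(float(np.degrees(np.arctan2(R[1,0],R[0,0]))),2),'z',R[:,2].round(3),'F',o['contact_force'].round(1),'op',round(o['opening'],4),'q6',o['q'][5].round(2))
def shot(cam,name,x0=0,x1=560,y0=0,y1=420,s=1):
    d=ctrl.get_image(cam);i=d['img'][y0:y1,x0:x1,::-1]
    cv2.imwrite('pics/'+name+'.png',cv2.resize(i,None,fx=s,fy=s,interpolation=cv2.INTER_CUBIC))
E
python3 - <<'E'
from h import *
st();shot('top','a1',120,280,120,260,4);st()
E
```

```text
t 2.1 pos [0.5292 0.3629 0.2096] jaw -93.55 z [-0.001  0.    -1.   ] F [ 0.3 -1.   0.3] op 0.055 q6 2.12
t 2.15 pos [0.5308 0.3655 0.2089] jaw -93.52 z [-0.     0.002 -1.   ] F [-1.9 -0.9 -0.8] op 0.0549 q6 2.12
```

View pics/a1.png

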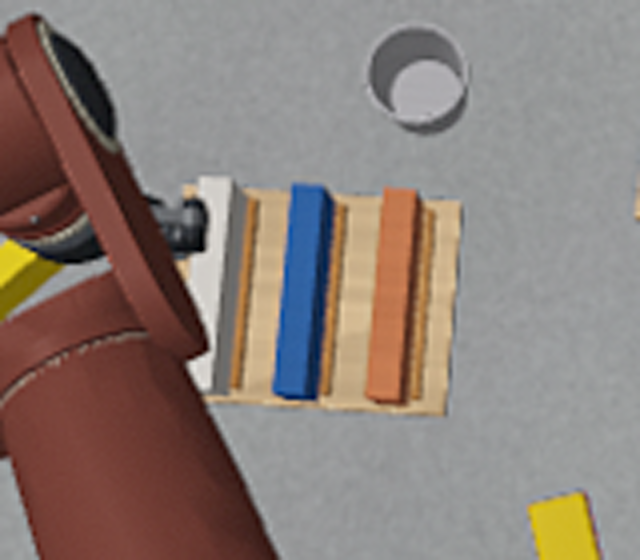

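```bash
python3 -m handwheel '{"offset":[[0,0,-0.5],[0,0,-1],[0,0,-1.5],[0,0,-2],[0,0,-2.25],[0,0,-2.5],[0,0,-2.75],[0,0,-2.75],[0,0,-2.75],[0,0,-2.75]],"roll":[0,0,0,0,0,0,0,0,0,0]}'
python3 - <<'E'
from h import *
for i in range(3): shot('side','a2',180,440,60,260,3);st()
E
```

```text
t: 3.15
tool_pos: [0.5304, 0.3601, 0.1016]
tool_rot: [-2.148, 2.29, -0.001]
contact_force: [1.0, -0.5, 0.7]
opening: 0.0553
t 3.2 pos [0.5304 0.3601 0.1016] jaw -93.64 z [ 0.002  0.001 -1.   ] F [0.5 0.4 0.1] op 0.0545 q6 2.11
t 3.25 pos [0.5303 0.36   0.1016] jaw -93.64 z [ 0.001  0.001 -1.   ] F [-0.7  0.   0.2] op 0.0552 q6 2.11
t 3.3 pos [0.5302 0.36   0.1014] jaw -93.64 z [ 0.001  0.001 -1.   ] F [-0.1 -0.9  0.5] op 0.0551 q6 2.11
```

View pics/a2.png

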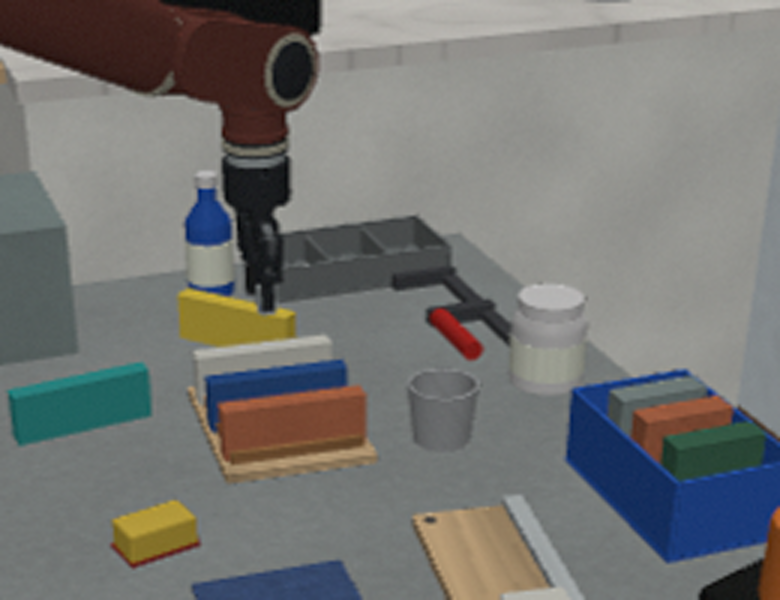

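The gripper hangs in line above the white piece (crop 265,305, piece top about 262,350), at (0.530, 0.360). I descend and close.

```bash
python3 -m handwheel '{"offset":[[0,0,-0.3],[0,0,-0.6],[0,0,-0.9],[0,0,-1.2],[0,0,-1.45],[0,0,-1.45],[0,0,-1.45],[0,0,-1.45],[0,0,-1.45],[0,0,-1.45]],"roll":[0,0,0,0,0,0,0,0,0,0]}'
python3 -m handwheel '{"offset":[[0,0,0],[0,0,0],[0,0,0],[0,0,0],[0,0,0],[0,0,0],[0,0,0],[0,0,0],[0,0,0],[0,0,0]],"roll":[0,0,0,0,0,0,0,0,0,0]}' 10 60
python3 -m handwheel '{"offset":[[0,0,0.1],[0,0,0.3],[0,0,0.6],[0,0,0.9],[0,0,1.2],[0,0,1.6],[0,0,2],[0,0,2.5],[0,0,3],[0,0,3]],"roll":[0,0,0,0,0,0,0,0,0,0]}'
python3 - <<'E'
from h import *
shot('side','a3',180,440,60,260,3);st()
E
```

```text
t: 4.3
tool_pos: [0.5302, 0.36, 0.0433]
tool_rot: [-2.149, 2.29, -0.001]
contact_force: [0.4, -0.1, -0.1]
opening: 0.0548
t: 5.3
tool_pos: [0.53, 0.3601, 0.043]
tool_rot: [-2.149, 2.29, 0.0]
contact_force: [-0.0, 1.2, 5.2]
opening: 0.022
t: 6.3
tool_pos: [0.5321, 0.361, 0.168]
tool_rot: [-2.144, 2.285, -0.004]
contact_force: [0.3, -0.2, -2.6]
opening: 0.0217
t 6.35 pos [0.5312 0.3605 0.1656] jaw -93.64 z [ 0.005  0.002 -1.   ] F [-0.1 -0.7 -4. ] op 0.022 q6 2.11
```

View pics/a3.png

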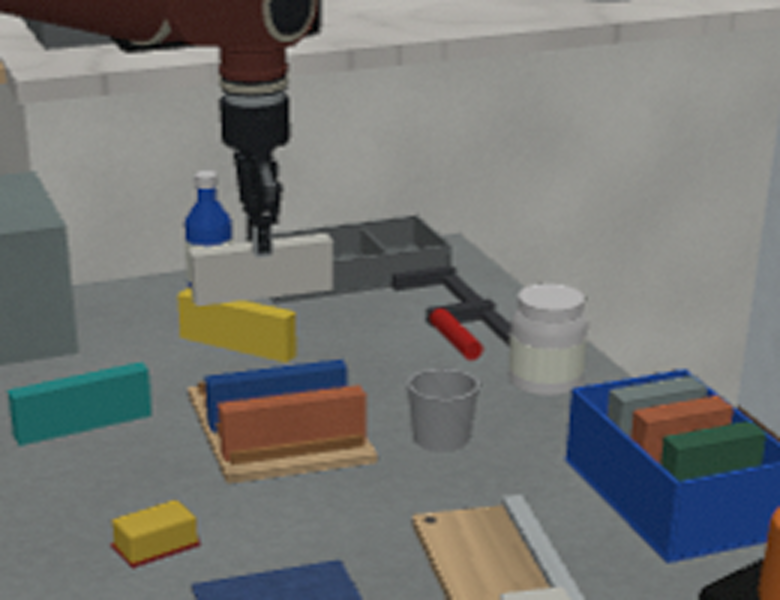

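```bash
python3 -m handwheel '{"offset":[[-0.1,-0.4,0],[-0.3,-1,0],[-0.5,-1.7,0],[-0.7,-2.4,0],[-0.9,-3.1,0],[-1.1,-3.8,0],[-1.3,-4.5,0],[-1.5,-5.2,0],[-1.7,-5.9,0],[-1.9,-6.6,0]],"roll":[0.3,1,1.8,2.6,3.4,4.2,5,5.8,6.6,7.4]}'
python3 -m handwheel '{"offset":[[-0.2,-0.7,0],[-0.4,-1.4,0],[-0.6,-2.1,0],[-0.8,-2.8,0],[-1,-3.5,0],[-1.2,-4.2,0],[-1.4,-4.8,0],[-1.5,-5.2,0],[-1.5,-5.33,0],[-1.5,-5.33,0]],"roll":[0.8,1.6,2.4,3.2,4,4.8,5.6,6.4,7.2,7.73]}'
python3 -m handwheel '{"offset":[[0,0,-0.3],[0,0,-0.6],[0,0,-0.9],[0,0,-1.2],[0,0,-1.5],[0,0,-1.8],[0,0,-2.0],[0,0,-2.2],[0,0,-2.2],[0,0,-2.2]],"roll":[0,0,0,0,0,0,0,0,0,0]}'
python3 - <<'E'
from h import *
shot('side','a4',200,400,170,370,3);shot('top','a5',230,430,120,320,3);st()
E
```

```text
t: 7.35
tool_pos: [0.4524, 0.0947, 0.1612]
tool_rot: [2.857, -1.303, -0.003]
contact_force: [0.5, -1.4, -2.3]
opening: 0.022
t: 8.35
tool_pos: [0.3928, -0.118, 0.1613]
tool_rot: [-3.14, 0.077, 0.003]
contact_force: [0.1, 0.7, -4.1]
opening: 0.0224
t: 9.35
tool_pos: [0.3939, -0.1175, 0.0746]
tool_rot: [3.141, -0.079, 0.0]
contact_force: [-1.3, 0.3, -3.4]
opening: 0.0222
t 9.45 pos [ 0.3943 -0.1177  0.0752] jaw -2.86 z [ 0.001 -0.001 -1.   ] F [ 0.2  0.2 -3.3] op 0.022 q6 -0.42
```

View pics/a4.png

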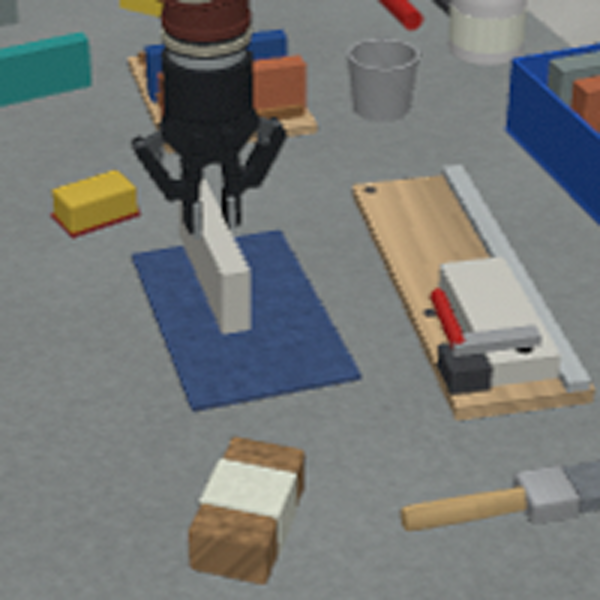

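View pics/a5.png

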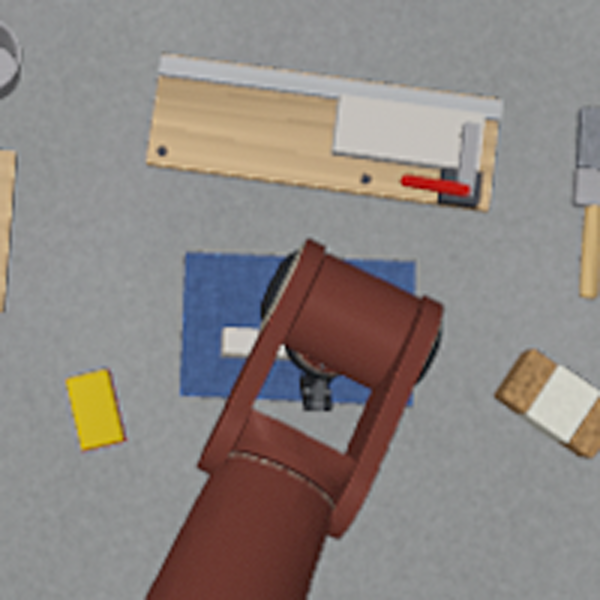

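The piece hangs on edge over the pad, roughly centred (side crop 215,265). I lower it to the felt.

```bash
python3 -m handwheel '{"offset":[[0,0,-0.2],[0,0,-0.4],[0,0,-0.6],[0,0,-0.75],[0,0,-0.85],[0,0,-0.9],[0,0,-0.94],[0,0,-0.94],[0,0,-0.94],[0,0,-0.94]],"roll":[0,0,0,0,0,0,0,0,0,0]}'

```

```text
t: 10.45
tool_pos: [0.3939, -0.1175, 0.0371]
tool_rot: [3.14, -0.079, 0.001]
contact_force: [0.1, -0.3, -2.5]
opening: 0.0222
```

```bash
python3 -m handwheel '{"offset":[[0,0,-0.02],[0,0,-0.04],[0,0,-0.04],[0,0,-0.04],[0,0,-0.04],[0,0,-0.04],[0,0,-0.04],[0,0,-0.04],[0,0,-0.04],[0,0,-0.04]],"roll":[0,0,0,0,0,0,0,0,0,0]}'

```

```text
t: 11.45
tool_pos: [0.3942, -0.1176, 0.037]
tool_rot: [-3.141, 0.078, 0.0]
contact_force: [-4.6, 2.3, 8.2]
opening: 0.0217
```

```bash
python3 -m handwheel '{"offset":[[0,0,0],[0,0,0],[0,0,0],[0,0,0],[0,0,0],[0,0,0.1],[0,0,0.3],[0,0,0.6],[0,0,0.9],[0,0,1.2]],"roll":[0,0,0,0,0,0,0,0,0,0]}' 50
python3 - <<'E'
from h import *
shot('side','a6',200,400,170,370,3);st()
E
```

```text
t: 12.45
tool_pos: [0.3942, -0.1177, 0.085]
tool_rot: [3.14, -0.078, 0.002]
contact_force: [-0.1, -0.0, -0.2]
opening: 0.0503
t 12.5 pos [ 0.3956 -0.1183  0.0872] jaw -2.86 z [ 0.005 -0.002 -1.   ] F [ 0.8 -0.5  1.8] op 0.0502 q6 -0.42
```

View pics/a6.png

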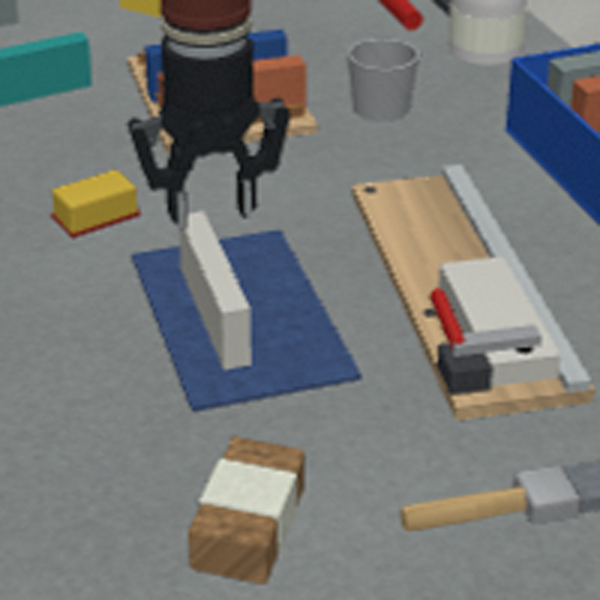

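```bash
python3 -m handwheel '{"offset":[[0,0,0.3],[-0.3,0.02,0.3],[-0.7,0.04,0.3],[-1.1,0.05,0.3],[-1.1,0.05,0.3],[-1.1,0.05,0.3],[-1.1,0.05,0],[-1.1,0.05,-0.4],[-1.1,0.05,-0.7],[-1.1,0.05,-0.7]],"roll":[0,0,0,0,0,0,0,0,0,0]}' 0
python3 - <<'E'
from h import *
shot('side','a7',200,400,170,370,3);st()
E
```

```text
t: 13.5
tool_pos: [0.3482, -0.1144, 0.0527]
tool_rot: [-3.138, 0.078, 0.007]
contact_force: [0.2, -0.1, -0.4]
opening: 0.0002
t 13.55 pos [ 0.3489 -0.1148  0.0539] jaw -2.85 z [-0.003  0.002 -1.   ] F [-0.3 -0.6  0.1] op 0.0 q6 -0.47
```

View pics/a7.png

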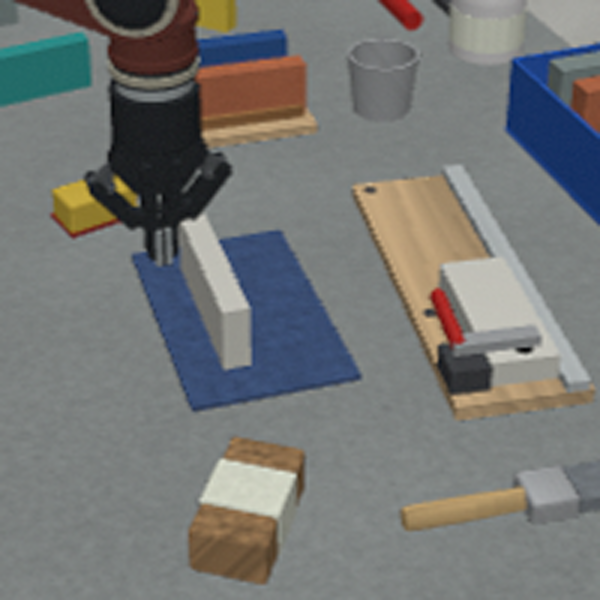

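```bash
python3 -m handwheel '{"offset":[[0.15,0,0],[0.3,-0.01,0],[0.4,-0.02,0],[0.5,-0.02,0],[0.6,-0.03,0],[0.7,-0.03,0],[0.8,-0.04,0],[0.9,-0.04,0],[0.95,-0.05,0],[1.0,-0.05,0]],"roll":[0,0,0,0,0,0,0,0,0,0]}'
python3 - <<'E'
from h import *
shot('side','a8',200,400,170,370,3);st()
E
```

```text
t: 14.55
tool_pos: [0.3899, -0.1175, 0.0553]
tool_rot: [-3.141, 0.078, 0.0]
contact_force: [-0.1, 0.0, -0.2]
opening: -0.0005
t 14.6 pos [ 0.3901 -0.1175  0.0553] jaw -2.86 z [ 0. -0. -1.] F [ 1.1 -0.2 -1. ] op 0.0003 q6 -0.43
```

View pics/a8.png

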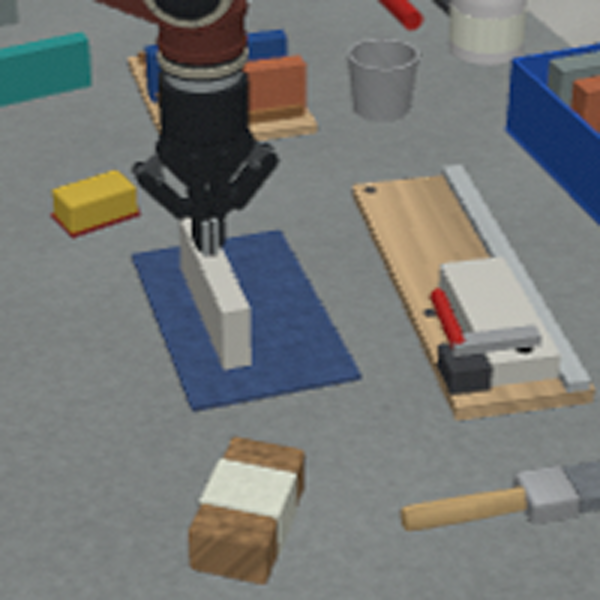

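```bash
python3 - <<'E'
from h import *
P=lambda p:((np.array(pix('side',p))-[200,170])*3).round(0)
print('tcp',P([.3901,-.1175,.0553]))
for y in(-.0376,-.1975):
  for x in(.382,.406): print(x,y,'top',P([x,y,.066]),'bot',P([x,y,.006]))
for q in [(185,220),(205,215),(250,307),(222,312)]:
  print(q,w('side',q[0]/3+200,q[1]/3+170,.066))
shot('side','a9',230,320,210,300,6.5);
E
```

```text
tcp [209. 269.]
0.382 -0.0376 top [174. 215.] bot [176. 269.]
0.406 -0.0376 top [199. 210.] bot [201. 264.]
0.382 -0.1975 top [227. 311.] bot [229. 368.]
0.406 -0.1975 top [255. 306.] bot [255. 362.]
(185, 220) [ 0.38908239 -0.04920945  0.066     ]
(205, 215) [ 0.4089263  -0.04723482  0.066     ]
(250, 307) [ 0.40170847 -0.19820345  0.066     ]
(222, 312) [ 0.37735704 -0.19704971  0.066     ]
```

View pics/a9.png

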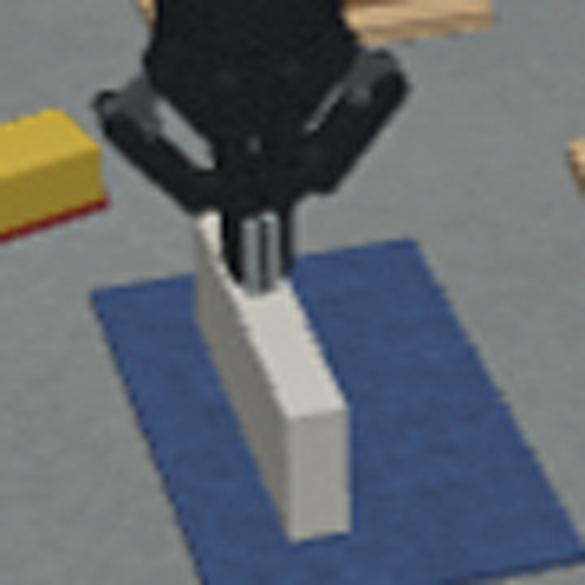

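```bash
python3 - <<'E'
from h import *
P=lambda p,o:((np.array(pix('side',p))-o)*3).round(0)
for dz in(0,.01,.015,.02): print(P([.349,-.1148,.054+dz],[200,170]),P([.5302,.36,.1014+dz],[180,60]))
shot('top','b1',230,430,160,320,4)
E
```

```text
[163. 278.] [260. 322.]
[163. 268.] [260. 314.]
[162. 263.] [260. 310.]
[162. 259.] [260. 306.]
```

View pics/b1.png

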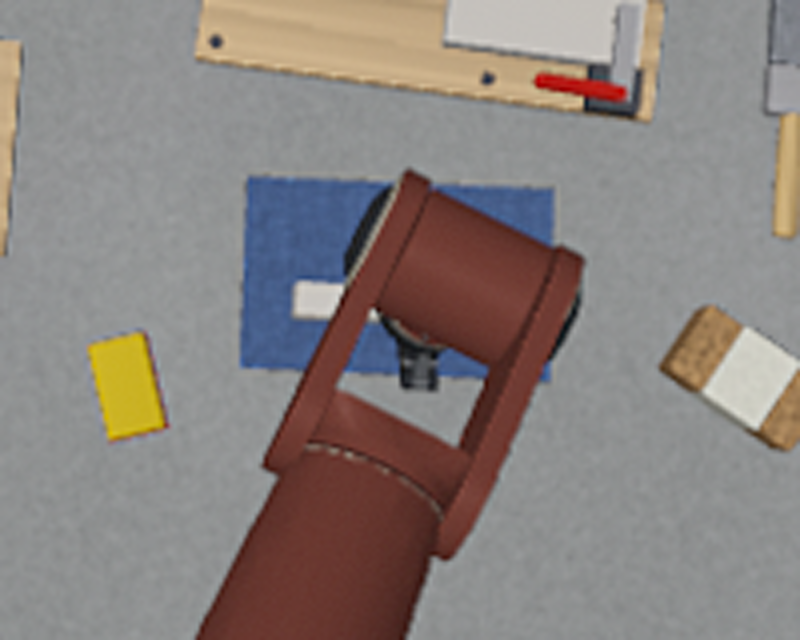

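The fingertips are about 13-15 mm above the reported TCP (seen at (260,290) over the piece's top face in the crop), so the push passed over the piece. It hasn't moved. I back off, go lower and push again.

```bash
python3 -m handwheel '{"offset":[[-0.5,0.03,0.1],[-1.0,0.05,0.1],[-1.1,0.05,-0.2],[-1.1,0.05,-0.35],[-1.1,0.05,-0.35],[-0.9,0.04,-0.35],[-0.7,0.04,-0.35],[-0.6,0.03,-0.35],[-0.5,0.03,-0.35],[-0.4,0.02,-0.35]],"roll":[0,0,0,0,0,0,0,0,0,0]}'
python3 - <<'E'
from h import *
shot('side','b2',230,320,210,300,6.5);st()
E
```

```text
t: 15.7
tool_pos: [0.3743, -0.1166, 0.0414]
tool_rot: [-3.141, 0.078, 0.0]
contact_force: [-0.4, -0.3, -0.7]
opening: 0.0002
t 15.75 pos [ 0.3747 -0.1168  0.0415] jaw -2.85 z [ 0. -0. -1.] F [-0.2  0.4  0.3] op 0.0002 q6 -0.44
```

View pics/b2.png

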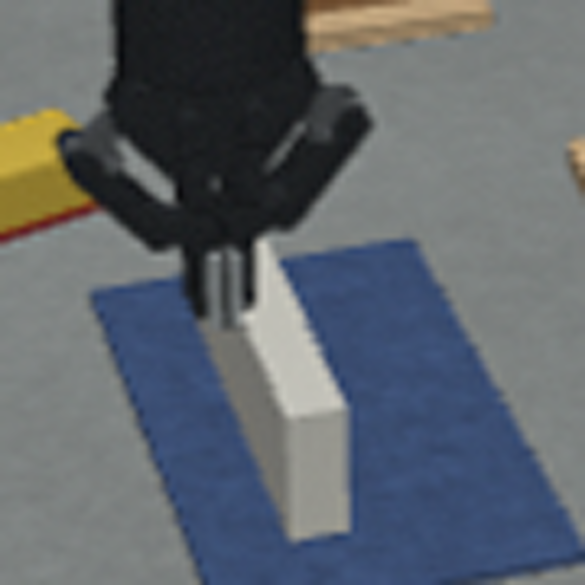

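```bash
python3 -m handwheel '{"offset":[[0.08,0,0],[0.16,-0.01,0],[0.24,-0.01,0],[0.32,-0.02,0],[0.4,-0.02,0],[0.48,-0.02,0],[0.56,-0.03,0],[0.64,-0.03,0],[0.7,-0.03,0],[0.7,-0.03,0]],"roll":[0,0,0,0,0,0,0,0,0,0]}'
python3 - <<'E'
from h import *
shot('side','b3',230,320,210,300,6.5);st()
E
```

```text
t: 16.75
tool_pos: [0.403, -0.1184, 0.0422]
tool_rot: [3.139, -0.078, 0.003]
contact_force: [1.1, -0.3, 6.3]
opening: -0.0002
t 16.8 pos [ 0.4029 -0.1185  0.0423] jaw -2.86 z [ 0.002 -0.001 -1.   ] F [ 0.2 -0.9  6.3] op 0.0 q6 -0.41
```

View pics/b3.png

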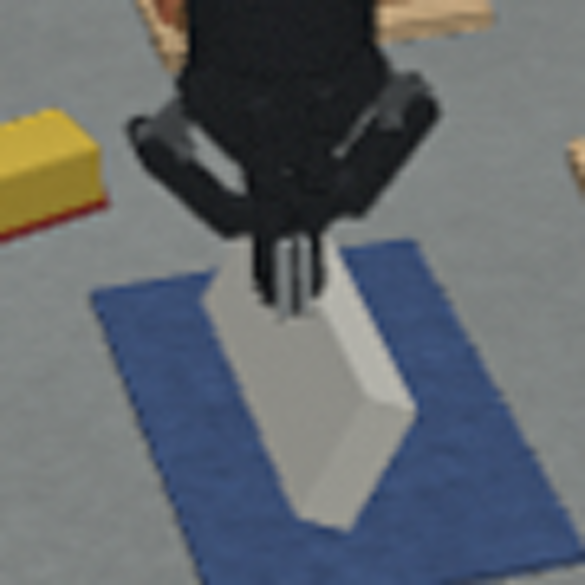

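The piece is tilted about 30° against the fingertip. I push further, rising slightly.

```bash
python3 -m handwheel '{"offset":[[0.08,0,0.03],[0.16,-0.01,0.06],[0.24,-0.01,0.1],[0.32,-0.02,0.15],[0.4,-0.02,0.2],[0.4,-0.02,0.3],[0.4,-0.03,0.4],[0.4,-0.03,0.5],[0.4,-0.03,0.5],[0.4,-0.03,0.5]],"roll":[0,0,0,0,0,0,0,0,0,0]}'
python3 - <<'E'
from h import *
shot('side','b4',230,320,210,300,6.5);st()
E
```

```text
t: 17.8
tool_pos: [0.4178, -0.1191, 0.0615]
tool_rot: [3.14, -0.079, 0.001]
contact_force: [-0.5, 0.0, 2.0]
opening: 0.0001
t 17.85 pos [ 0.4177 -0.119   0.0613] jaw -2.87 z [ 0. -0. -1.] F [-0.3 -0.9 -0.5] op -0.0001 q6 -0.4
```

View pics/b4.png

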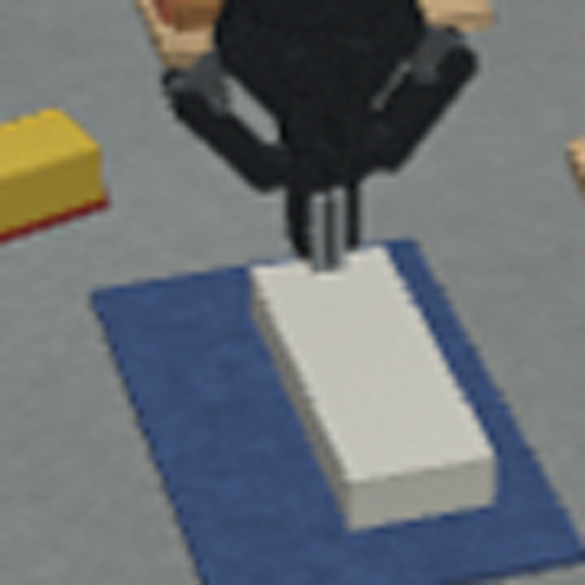

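The piece lies flat on the pad; its top corners in the crop are (252,268), (385,250), (493,462) and (345,480). I measure its pose from those.

```bash
python3 - <<'E'
from h import *
P=np.array([w('side',*crop(p,230,210,6.5,6.5),.03)[:2] for p in [(252,268),(385,250),(493,462),(345,480)]])
print(P.round(4),P.mean(0).round(4))
for i in range(4):
    d=P[(i+1)%4]-P[i];print(np.linalg.norm(d).round(4),np.degrees(np.arctan2(d[1],d[0])).round(1))
E
python3 -m handwheel '{"offset":[[0,0,0.5],[0,0,1],[0,0,1.5],[0,0,2],[-0.5,0.5,2],[-1,1,2],[-1,2,2],[-1,3,2],[-1,3.5,2],[-1,3.5,2]],"roll":[0,0,0,0,0,0,0,0,0,0]}' 80
python3 - <<'E'
from h import *
shot('top','b5',270,410,130,265,5);st()
E
```

```text
[[ 0.4106 -0.0386]
 [ 0.4696 -0.0446]
 [ 0.4592 -0.2046]
 [ 0.4002 -0.196 ]] [ 0.4349 -0.121 ]
0.0593 -5.8
0.1603 -93.7
0.0597 171.7
0.1577 86.2
t: 18.85
tool_pos: [0.3773, 0.0228, 0.141]
tool_rot: [-3.14, 0.072, 0.0]
contact_force: [0.3, 0.8, -0.2]
opening: 0.08
t 18.9 pos [0.3775 0.0216 0.1411] jaw -2.7 z [-0. -0. -1.] F [-0.  -0.3  0.6] op 0.0799 q6 -0.09
```

View pics/b5.png

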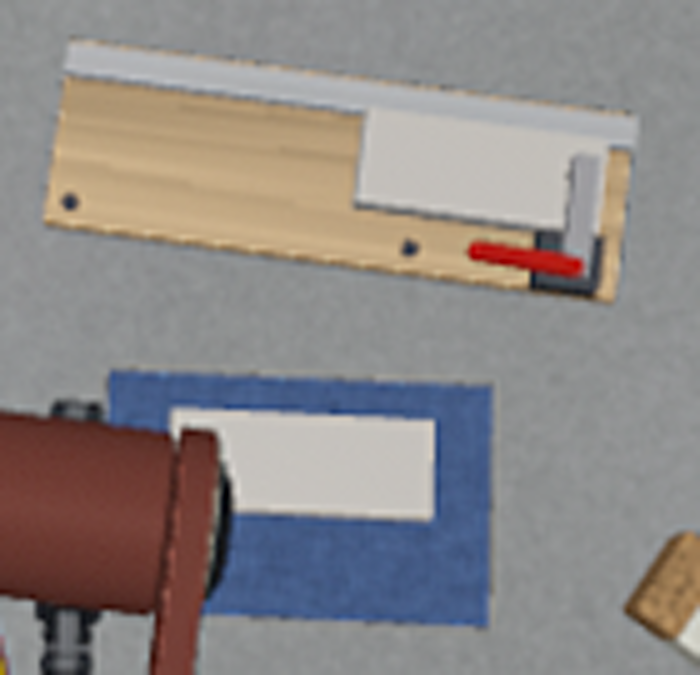

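The piece lies flat, with top corners at crop (172,407), (435,419) and (433,521). I get the accurate piece and jig poses from these.

```bash
python3 - <<'E'
from h import *
q=lambda p,z:w('top',*crop(p,270,130,5,5),z)[:2]
a,b,c=q((172,407),.03),q((435,419),.03),q((433,521),.03)
print(a,b,c,'centre',((a+c)/2).round(4),np.linalg.norm(a-b),np.linalg.norm(b-c),np.degrees(np.arctan2(*(a-b)[::-1])),np.degrees(np.arctan2(*(b-c)[::-1])))
f0,f1=q((72,40),.025),q((640,117),.025);print('fence outer',f0,f1,np.degrees(np.arctan2(*(f0-f1)[::-1])))
i0,i1=q((63,75),.025),q((362,113),.025);print('inner',i0,i1,np.degrees(np.arctan2(*(i0-i1)[::-1])))
e0,e1=q((44,223),.015),q((613,301),.015);print('front',e0,e1,np.degrees(np.arctan2(*(e0-e1)[::-1])))
n0,n1,n2=q((365,107),.039),q((356,205),.039),q((563,229),.039);print('nb',n0,n1,n2,np.degrees(np.arctan2(*(n1-n2)[::-1])),np.degrees(np.arctan2(*(n0-n1)[::-1])))
E
```

```text
[ 0.46896411 -0.04006089] [ 0.46071679 -0.2006786 ] [ 0.3983941  -0.19765816] centre [ 0.4337 -0.1189] 0.1608293187503845 0.0623958341667179 87.06058442426918 -2.774646100625605
fence outer [0.70273405 0.01978524] [ 0.65046075 -0.33490277] 81.61619982488416
inner [0.68008847 0.02558183] [ 0.65425036 -0.16151017] 82.13697607498816
front [0.58740429 0.03802388] [ 0.53567612 -0.31594502] 81.68578462046744
nb [ 0.65446402 -0.16148277] [ 0.59255633 -0.1544257 ] [ 0.57669474 -0.28100348] 82.85743908988242 -6.503273056642456
```

```bash
python3 -m handwheel '{"offset":[[0.3,-0.6,0],[0.6,-1.3,0],[0.9,-2,0],[1.2,-2.7,0],[1.41,-3.3,0],[1.41,-3.53,-0.3],[1.41,-3.53,-0.9],[1.41,-3.53,-1.5],[1.41,-3.53,-2],[1.41,-3.53,-2]],"roll":[0,0,0,0,0,0,0,0,0,0]}'
python3 - <<'E'
from h import *
shot('side','b6',230,330,190,290,6);st()
o=ctrl.get_obs()['tool_pos']
for dz in(0,.01,.02): print(((np.array(pix('side',o+[0.047,-.005,dz]))-[230,190])*6).round(),((np.array(pix('side',o+[-.047,-.005,dz]))-[230,190])*6).round())
E
```

```text
t: 19.9
tool_pos: [0.4305, -0.1191, 0.057]
tool_rot: [-3.137, 0.08, 0.012]
contact_force: [-0.3, -0.2, -0.1]
opening: 0.0802
t 19.95 pos [ 0.432  -0.1197  0.0591] jaw -2.9 z [-0.004  0.002 -1.   ] F [-0.4  0.2  0.5] op 0.0801 q6 -0.39
[431. 382.] [231. 422.]
[431. 363.] [230. 403.]
[431. 344.] [229. 384.]
```

View pics/b6.png

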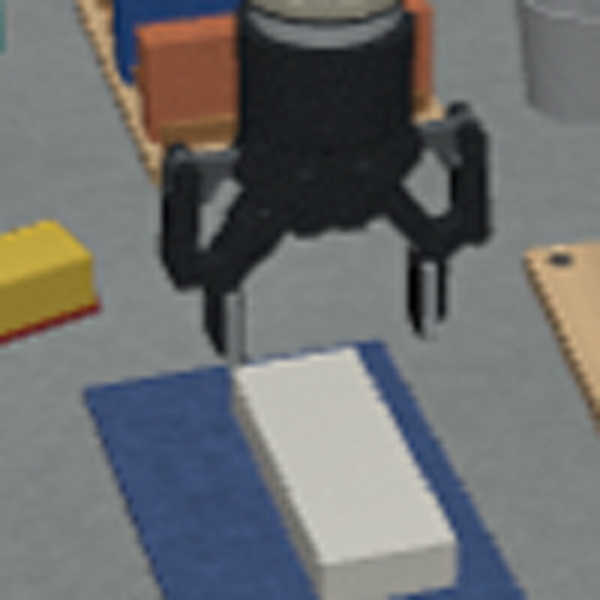

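```bash
python3 -m handwheel '{"offset":[[0,0,-0.3],[0,0,-0.6],[0,0,-0.9],[0,0,-1.2],[0,0,-1.4],[0,0,-1.52],[0,0,-1.52],[0,0,-1.52],[0,0,-1.52],[0,0,-1.52]],"roll":[0,0,0,0,0,0,0,0,0,0]}'
python3 -m handwheel '{"offset":[[0,0,0],[0,0,0],[0,0,0],[0,0,0],[0,0,0],[0,0,0],[0,0,0],[0,0,0],[0,0,0],[0,0,0]],"roll":[0,0,0,0,0,0,0,0,0,0]}' 50 50
python3 - <<'E'
from h import *
shot('side','b7',230,330,190,290,6);st()
E
```

```text
t: 20.95
tool_pos: [0.4346, -0.1205, 0.0011]
tool_rot: [3.14, -0.078, 0.002]
contact_force: [1.1, -0.0, -0.2]
opening: 0.0803
t: 21.95
tool_pos: [0.435, -0.1206, 0.0017]
tool_rot: [3.14, -0.078, 0.002]
contact_force: [-0.9, 0.2, 5.0]
opening: 0.0574
t 22.0 pos [ 0.435  -0.1205  0.0017] jaw -2.86 z [ 0.001 -0.001 -1.   ] F [-1.4  0.9  5.5] op 0.0574 q6 -0.39
```

View pics/b7.png

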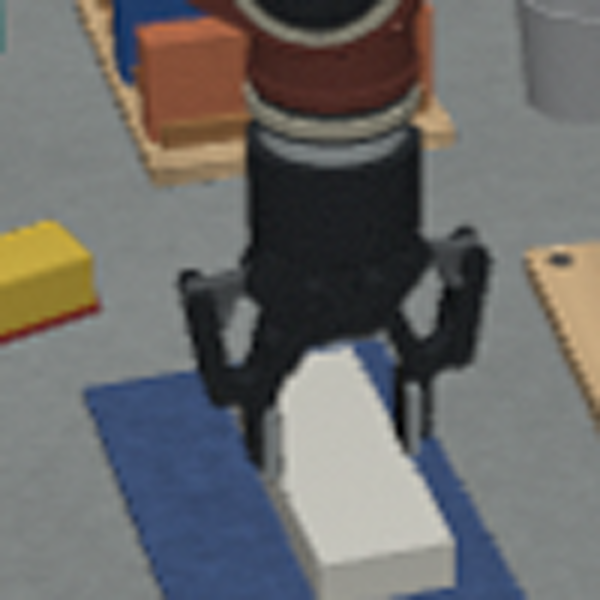

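```bash
python3 -m handwheel '{"offset":[[0,0,0.1],[0,0,0.3],[0,0,0.6],[0,0,0.9],[0,0,1.2],[0,0,1.5],[0,0,1.8],[0,0,2],[0,0,2],[0,0,2]],"roll":[0,0,0,0,0,0,0,0,0,0]}'
python3 -m handwheel '{"offset":[[0.3,0.1,0],[0.9,0.2,0],[1.5,0.4,0],[2.1,0.6,0],[2.7,0.8,0],[3.3,1,0],[3.9,1.1,0],[4.5,1.2,0],[4.95,1.25,0],[4.95,1.25,0]],"roll":[0,-0.1,-0.2,-0.3,-0.4,-0.5,-0.6,-0.7,-0.8,-0.87]}'
python3 - <<'E'
from h import *
shot('side','b8',290,420,160,300,4.2);shot('top','b9',230,430,100,265,4);st()
E
```

```text
t: 23.0
tool_pos: [0.434, -0.1202, 0.0804]
tool_rot: [-3.141, 0.078, 0.0]
contact_force: [-0.3, 0.0, -3.1]
opening: 0.0574
t: 24.0
tool_pos: [0.6341, -0.0694, 0.0793]
tool_rot: [-3.133, 0.22, 0.0]
contact_force: [0.4, -0.6, -3.8]
opening: 0.0572
t 24.1 pos [ 0.6318 -0.0698  0.0791] jaw -8.06 z [-0.002  0.001 -1.   ] F [ 0.4  0.5 -3. ] op 0.0576 q6 -0.09
```

View pics/b8.png

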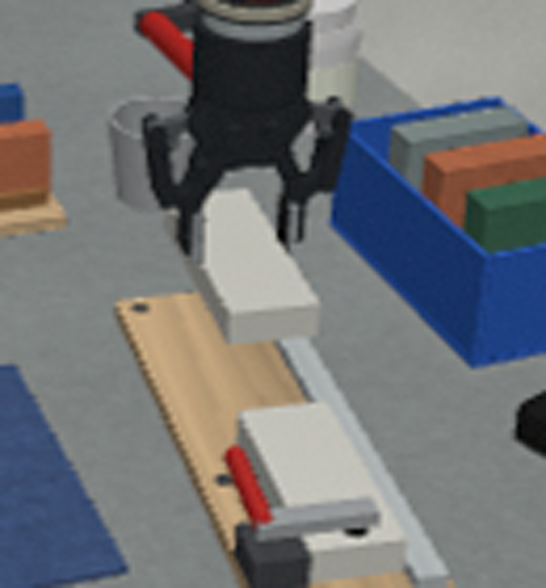

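View pics/b9.png

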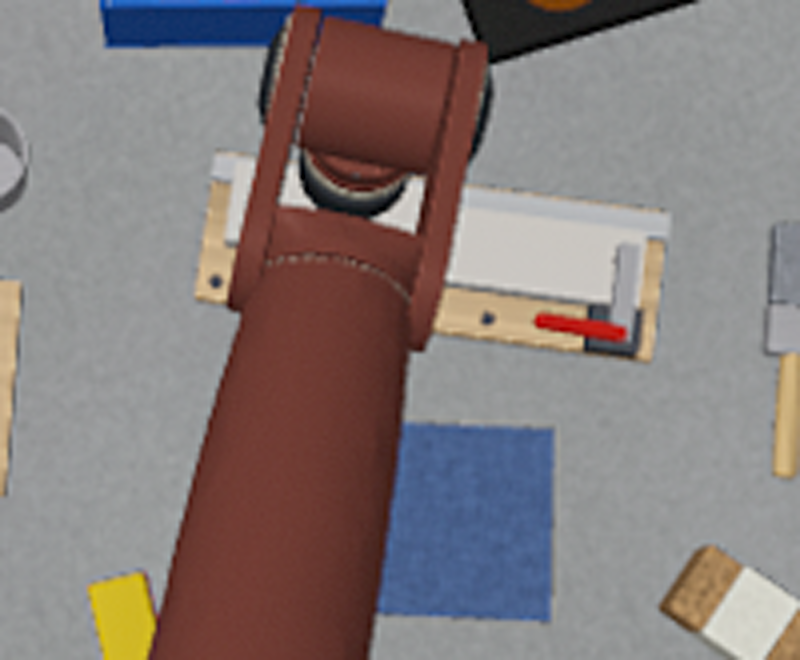

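The piece is held level above the free part of the jig. I lower most of the way and check.

```bash
python3 -m handwheel '{"offset":[[0,0,-0.2],[0,0,-0.4],[0,0,-0.6],[0,0,-0.8],[0,0,-1],[0,0,-1.2],[0,0,-1.35],[0,0,-1.5],[0,0,-1.5],[0,0,-1.5]],"roll":[0,0,0,0,0,0,0,0,0,0]}'
python3 - <<'E'
from h import *
shot('side','c1',310,410,210,300,6.5);st()
E
```

```text
t: 25.1
tool_pos: [0.6322, -0.0703, 0.0205]
tool_rot: [3.134, -0.221, 0.0]
contact_force: [0.2, 0.3, -2.8]
opening: 0.0577
t 25.15 pos [ 0.6325 -0.0703  0.0209] jaw -8.08 z [ 0.001 -0.    -1.   ] F [ 0.1 -0.4 -2.7] op 0.0571 q6 -0.09
```

View pics/c1.png

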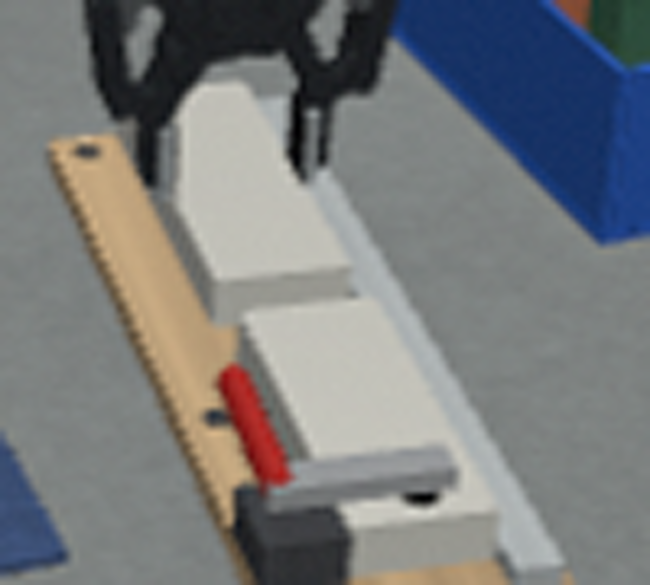

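```bash
python3 - <<'E'
from h import *
th=np.radians(-8.1);R=np.array([[np.cos(th),-np.sin(th)],[np.sin(th),np.cos(th)]]);o=np.array([.622,-.1477])
q=lambda p,z:((R.T@(w('side',*crop(p,310,210,6.5,6.5),z)[:2]-o))*1000).round(1)
print('piece',q((215,285),.049),q((350,266),.049)); print('nb',q((242,315),.039),q((375,295),.039),q((345,540),.039))
E
```

```text
piece [-32.4  -4.1] [27.4 -1.7]
nb [-23.  -13.8] [ 36.2 -10.7] [ -28.7 -167.1]
```

```bash
python3 -m handwheel '{"offset":[[0,0,-0.1],[0,0,-0.2],[0,0,-0.25],[0,0,-0.27],[0,0,-0.27],[0,0,-0.27],[0,0,-0.27],[0,0,-0.27],[0,0,-0.27],[0,0,-0.27]],"roll":[0,0,0,0,0,0,0,0,0,0]}'
python3 - <<'E'
from h import *
st();shot('side','c2',310,410,210,300,6.5)
E
```

```text
t: 26.15
tool_pos: [0.6324, -0.0703, 0.0107]
tool_rot: [3.134, -0.221, 0.001]
contact_force: [-5.2, 1.3, 6.2]
opening: 0.0575
t 26.15 pos [ 0.6324 -0.0703  0.0107] jaw -8.08 z [ 0. -0. -1.] F [-5.2  1.3  6.2] op 0.0575 q6 -0.09
```

View pics/c2.png

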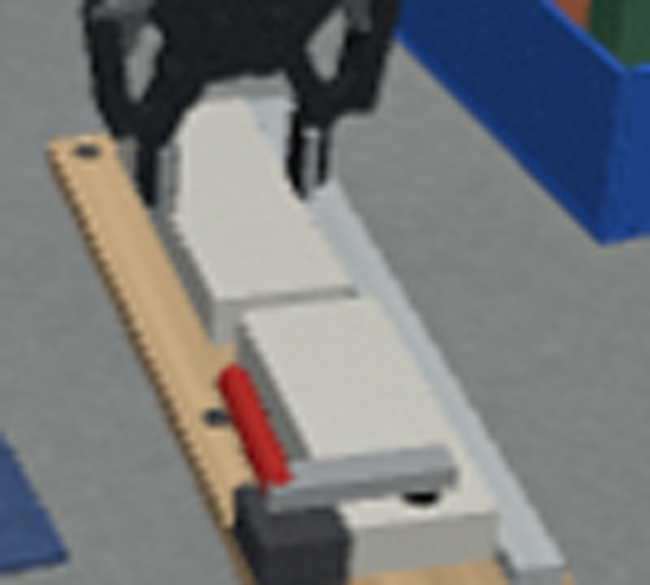

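Seated on the base, with gaps of about 8 mm to the neighbour and 9 mm to the fence. I slide it 7 mm toward each while still held, then look.

```bash
python3 -m handwheel '{"offset":[[0,0,0.03],[0.04,-0.01,0.03],[0.08,-0.02,0.03],[0.13,-0.02,0.03],[0.17,-0.03,0.03],[0.16,-0.08,0.03],[0.16,-0.13,0.03],[0.15,-0.17,0.03],[0.15,-0.2,0.03],[0.15,-0.2,0.03]],"roll":[0,0,0,0,0,0,0,0,0,0]}'
python3 - <<'E'
from h import *
st();shot('side','c3',310,410,210,300,6.5)
E
```

```text
t: 27.2
tool_pos: [0.6382, -0.0786, 0.0109]
tool_rot: [3.133, -0.222, 0.0]
contact_force: [-0.1, -0.0, -2.0]
opening: 0.057
t 27.2 pos [ 0.6382 -0.0786  0.0109] jaw -8.09 z [ 0. -0. -1.] F [-0.1 -0.  -2. ] op 0.057 q6 -0.1
```

View pics/c3.png

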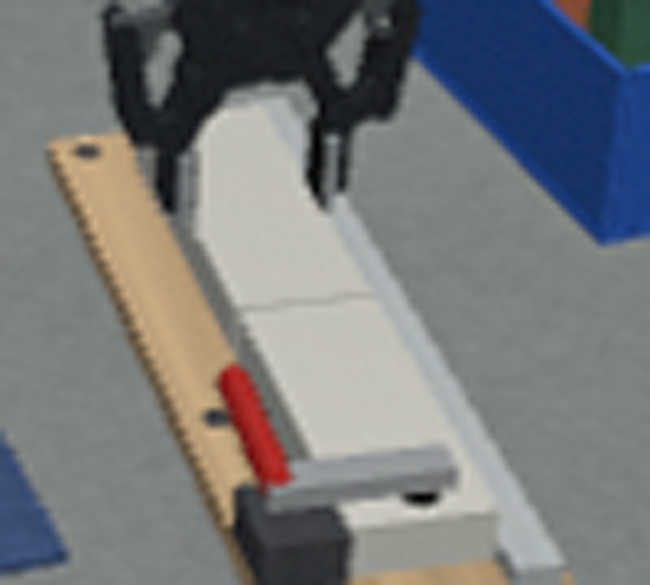

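Nearly home. I make a small further push while holding, watching the force.

```bash
python3 -m handwheel '{"offset":[[0.02,0,0],[0.04,-0.01,0],[0.06,-0.01,0],[0.06,-0.03,0],[0.06,-0.05,0],[0.05,-0.07,0],[0.05,-0.07,0],[0.05,-0.07,0],[0.05,-0.07,0],[0.05,-0.07,0]],"roll":[0,0,0,0,0,0,0,0,0,0]}'
python3 - <<'E'
from h import *
st();shot('side','c4',330,400,225,285,9)
E
```

```text
t: 28.25
tool_pos: [0.6388, -0.0787, 0.0108]
tool_rot: [-3.13, 0.221, 0.006]
contact_force: [-5.9, 6.5, 4.9]
opening: 0.057
t 28.25 pos [ 0.6388 -0.0787  0.0108] jaw -8.08 z [-0.004  0.004 -1.   ] F [-5.9  6.5  4.9] op 0.057 q6 -0.1
```

View pics/c4.png

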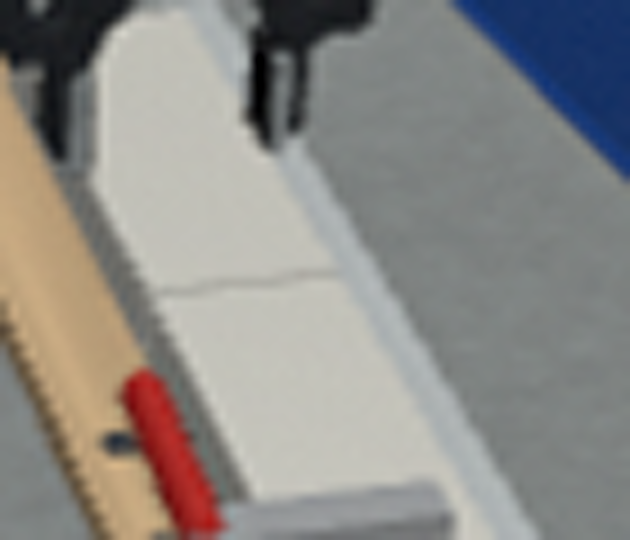

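Contact on both faces (Fx -6 N, Fy +6.5 N). I release, lift, and prepare to push the end face with closed fingers.

```bash
python3 -m handwheel '{"offset":[[0,0,0],[0,0,0],[0,0,0],[0,0,0],[0,0,0.3],[0,0,0.7],[0,0,1.2],[0,0,1.7],[0,0,2],[0,0,2]],"roll":[0,0,0,0,0,0,0,0,0,0]}' 76
python3 -m handwheel '{"offset":[[0,0.5,0],[0.1,1.2,0],[0.3,2,0],[0.4,2.6,0],[0.42,2.9,0],[0.42,2.9,0],[0.42,2.9,0],[0.42,2.9,-0.3],[0.42,2.9,-0.6],[0.42,2.9,-0.6]],"roll":[0,0,0,0,0,0,0,0,0,0]}' 0
python3 - <<'E'
from h import *
st();shot('side','c5',330,400,225,285,9);shot('top','c6',270,410,130,235,5.7)
E
```

```text
t: 29.3
tool_pos: [0.6423, -0.0816, 0.0949]
tool_rot: [3.133, -0.221, 0.01]
contact_force: [0.8, 0.3, 0.1]
opening: 0.076
t: 30.3
tool_pos: [0.6546, 0.0342, 0.0633]
tool_rot: [3.133, -0.223, -0.009]
contact_force: [0.2, 0.8, -0.6]
opening: 0.0003
t 30.3 pos [0.6546 0.0342 0.0633] jaw -8.15 z [-0.006  0.    -1.   ] F [ 0.2  0.8 -0.6] op 0.0003 q6 0.08
```

View pics/c5.png

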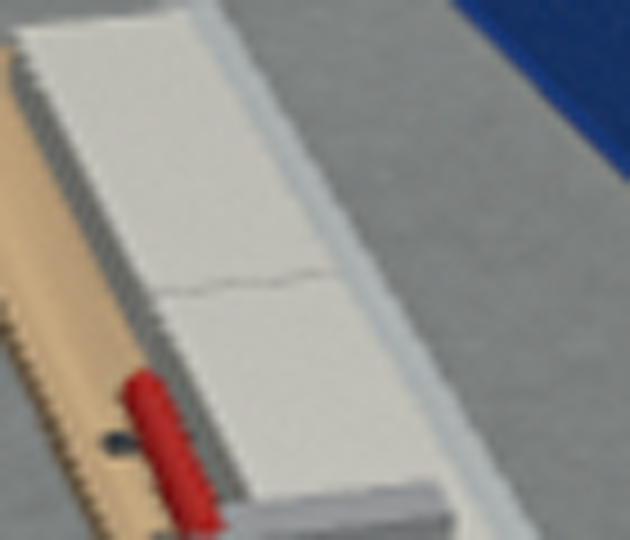

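View pics/c6.png

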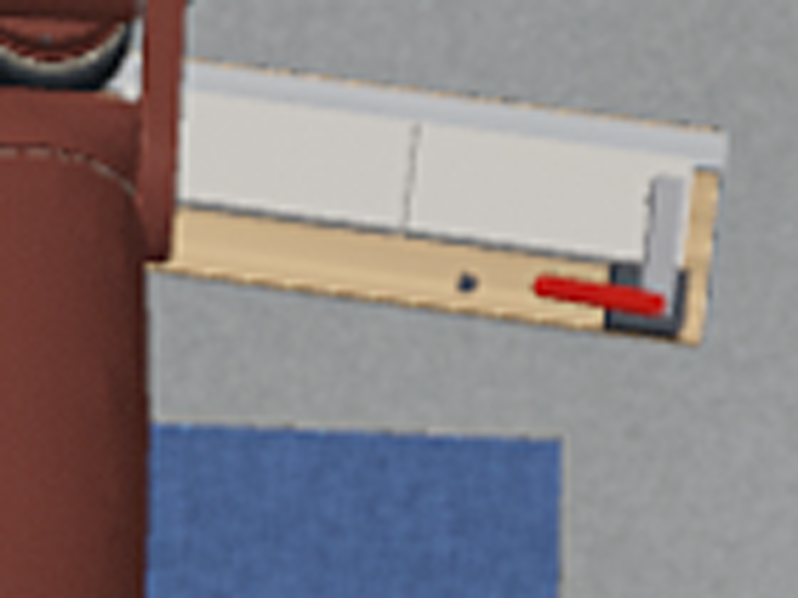

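The remaining seam at crop (410,180) is thin and slightly tapered. Next I push the free end toward -y.

```bash
python3 -m handwheel '{"offset":[[0,0,-0.4],[0,0,-0.8],[0,0,-1.2],[0,0,-1.4],[0,0,-1.4],[-0.01,-0.07,-1.4],[-0.02,-0.14,-1.4],[-0.03,-0.2,-1.4],[-0.03,-0.24,-1.4],[-0.04,-0.28,-1.4]],"roll":[0,0,0,0,0,0,0,0,0,0]}'
python3 - <<'E'
from h import *
st();shot('side','c7',300,400,205,285,7)
E
```

```text
t: 31.4
tool_pos: [0.6557, 0.0235, 0.0114]
tool_rot: [-3.134, 0.222, -0.001]
contact_force: [0.7, -0.1, 0.1]
opening: 0.0
t 31.4 pos [0.6557 0.0235 0.0114] jaw -8.1 z [ 0.001 -0.    -1.   ] F [ 0.7 -0.1  0.1] op 0.0 q6 0.06
```

View pics/c7.png

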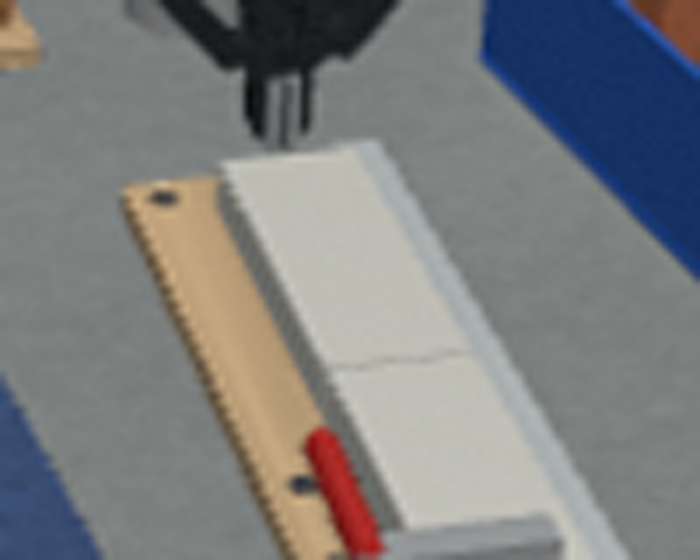

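```bash
python3 - <<'E'
from h import *
for z in(.011,.024,.03,.039): print(z,((np.array(pix('side',[.6557-.0015,.0235-.011,z]))-[300,205])*7).round())
E
python3 -m handwheel '{"offset":[[-0.01,-0.08,0],[-0.02,-0.16,0],[-0.03,-0.22,0],[-0.04,-0.26,0],[-0.04,-0.3,0],[-0.05,-0.34,0],[-0.05,-0.36,0],[-0.05,-0.36,0],[-0.05,-0.36,0],[-0.05,-0.36,0]],"roll":[0,0,0,0,0,0,0,0,0,0]}'
python3 - <<'E'
from h import *
st();shot('side','c8',300,400,205,285,7)
E
```

```text
0.011 [278. 192.]
0.024 [279. 167.]
0.03 [280. 155.]
0.039 [281. 137.]
t: 32.45
tool_pos: [0.6533, 0.0101, 0.0109]
tool_rot: [-3.133, 0.221, 0.0]
contact_force: [0.3, 4.8, -0.5]
opening: -0.0001
t 32.45 pos [0.6533 0.0101 0.0109] jaw -8.07 z [-0.     0.001 -1.   ] F [ 0.3  4.8 -0.5] op -0.0001 q6 0.04
```

View pics/c8.png

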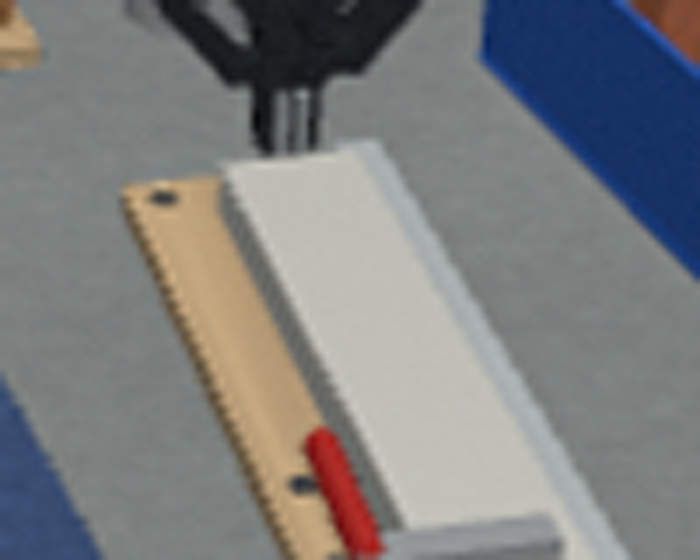

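The seam has vanished and Fy is 4.8 N. I press slightly more, then back off, lift, and go round to the long edge.

```bash
python3 -m handwheel '{"offset":[[0,-0.04,0],[-0.01,-0.08,0],[-0.01,-0.12,0],[-0.01,-0.12,0],[-0.01,-0.12,0],[0.03,0.2,0],[0.05,0.4,0.2],[0.05,0.4,0.9],[0.05,0.4,1.6],[0.05,0.4,1.8]],"roll":[0,0,0,0,0,0,0,0,0,0]}'
python3 - <<'E'
from h import *
st()
th=np.radians(-8.1);R=np.array([[np.cos(th),-np.sin(th)],[np.sin(th),np.cos(th)]]);o=np.array([.622,-.1477])
p=ctrl.get_obs()['tool_pos'][:2]
for j in[(-.055,.07),(-.03,.07)]:
    W=o+R@np.array(j);print(j,W.round(4),((W-p)/.04).round(2))
E
```

```text
t: 33.5
tool_pos: [0.6581, 0.0246, 0.0877]
tool_rot: [3.132, -0.221, 0.011]
contact_force: [0.3, 0.7, -0.1]
opening: 0.0
t 33.5 pos [0.6581 0.0246 0.0877] jaw -8.09 z [ 0.007 -0.002 -1.   ] F [ 0.3  0.7 -0.1] op 0.0 q6 0.07
(-0.055, 0.07) [ 0.5774 -0.0706] [-2.02 -2.38]
(-0.03, 0.07) [ 0.6022 -0.0742] [-1.4  -2.47]
```

```bash
python3 -m handwheel '{"offset":[[-0.6,-0.5,0],[-1.2,-1.1,0],[-1.8,-1.8,0],[-2.02,-2.3,0],[-2.02,-2.38,0],[-2.02,-2.38,-0.6],[-2.02,-2.38,-1.2],[-2.02,-2.38,-1.6],[-2.02,-2.38,-1.8],[-2.02,-2.38,-1.8]],"roll":[0,0,0,0,0,0,0,0,0,0]}'
python3 -m handwheel '{"offset":[[0.1,-0.01,0],[0.2,-0.03,0],[0.3,-0.04,0],[0.38,-0.05,0],[0.43,-0.06,0],[0.47,-0.07,0],[0.5,-0.07,0],[0.5,-0.07,0],[0.5,-0.07,0],[0.5,-0.07,0]],"roll":[0,0,0,0,0,0,0,0,0,0]}'
python3 - <<'E'
from h import *
st();shot('side','d1',300,400,205,285,7)
E
```

```text
t: 34.5
tool_pos: [0.5737, -0.0694, 0.0094]
tool_rot: [-3.133, 0.221, 0.004]
contact_force: [-0.3, 0.3, -0.7]
opening: -0.0002
t: 35.5
tool_pos: [0.5944, -0.0726, 0.0108]
tool_rot: [-3.134, 0.221, 0.0]
contact_force: [-1.1, -0.5, 0.5]
opening: -0.0002
t 35.5 pos [ 0.5944 -0.0726  0.0108] jaw -8.08 z [-0.  0. -1.] F [-1.1 -0.5  0.5] op -0.0002 q6 -0.1
```

View pics/d1.png

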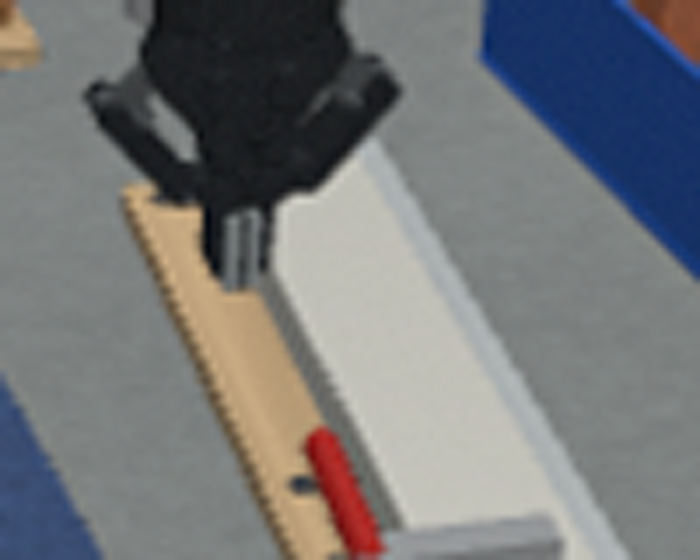

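```bash
python3 -m handwheel '{"offset":[[0.03,0,0],[0.06,-0.01,0],[0.09,-0.01,0],[0.12,-0.02,0],[0.15,-0.02,0],[0.15,-0.02,0],[0.15,-0.02,0],[0.15,-0.02,0],[0.15,-0.02,0],[0.15,-0.02,0]],"roll":[0,0,0,0,0,0,0,0,0,0]}'

```

```text
t: 36.55
tool_pos: [0.5977, -0.0731, 0.0106]
tool_rot: [-3.133, 0.221, 0.012]
contact_force: [-11.5, 0.6, 7.1]
opening: 0.0
```

```bash
python3 -m handwheel '{"offset":[[0.04,0,0],[0.08,-0.01,0],[0.08,-0.01,0],[0.08,-0.01,0],[-0.2,0.03,0],[-0.5,0.07,0],[-0.7,0.1,0.4],[-0.7,0.1,1],[-0.7,0.1,1.6],[-0.7,0.1,2]],"roll":[0,0,0,0,0,0,0,0,0,0]}'
python3 -m handwheel '{"offset":[[-0.5,0.5,0.5],[-1,1.2,1],[-1.5,2,1.5],[-2,3,1.5],[-2.3,4,1.5],[-2.5,5,1.5],[-2.5,6,1.5],[-2.5,6.5,1.5],[-2.5,6.5,1.5],[-2.5,6.5,1.5]],"roll":[0,0,0,0,0,0,0,0,0,0]}'
python3 - <<'E'
from h import *
st();shot('side','d2',310,400,205,285,7);shot('top','d3',270,410,130,235,5.7)
E
```

```text
t: 37.55
tool_pos: [0.5732, -0.0696, 0.0929]
tool_rot: [3.133, -0.221, 0.005]
contact_force: [1.0, -0.3, 0.3]
opening: -0.0002
t: 38.55
tool_pos: [0.4723, 0.1904, 0.1507]
tool_rot: [3.133, -0.22, -0.0]
contact_force: [-1.1, 0.9, 0.5]
opening: -0.0001
t 38.55 pos [0.4723 0.1904 0.1507] jaw -8.03 z [-0.    -0.001 -1.   ] F [-1.1  0.9  0.5] op -0.0001 q6 0.38
```

View pics/d2.png

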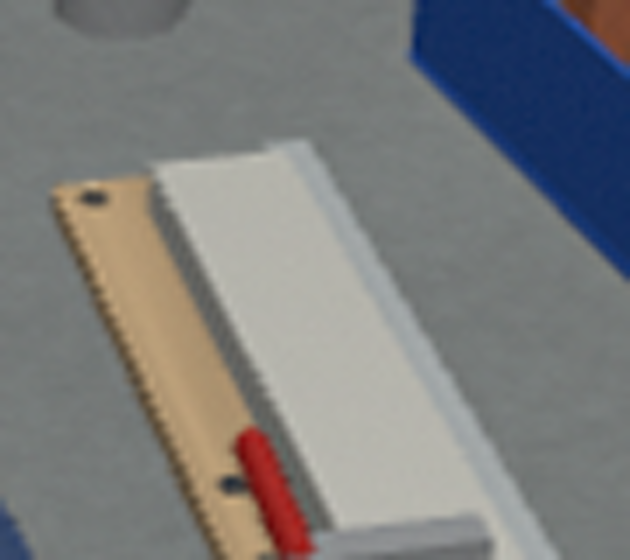

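View pics/d3.png

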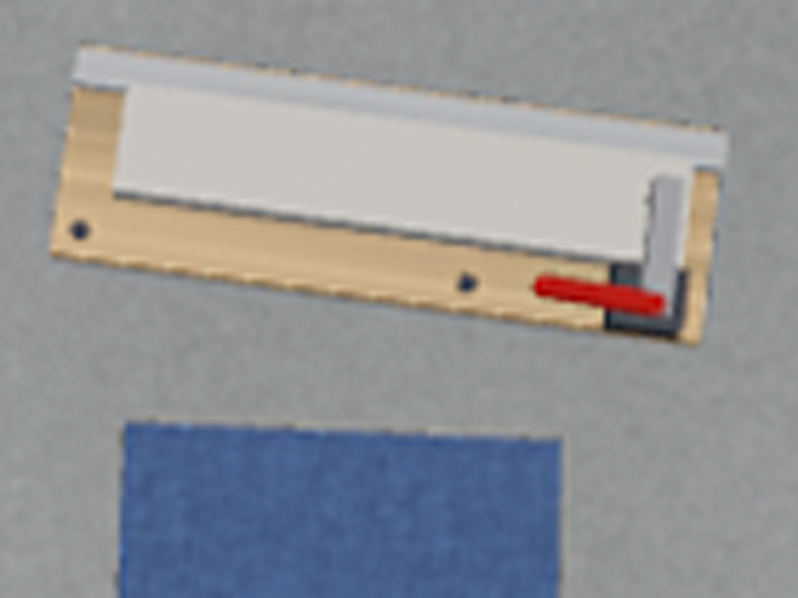

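The seam is gone and both pieces look collinear. One numeric check of the front edge and the fence-side edge along both pieces.

```bash
python3 - <<'E'
from h import *
d=ctrl.get_image('top');g=cv2.cvtColor(d['img'],cv2.COLOR_RGB2GRAY).astype(float);print(g[150:180,340].astype(int))
X=[];Y=[]
for u in range(295,378,3):
    v0=int(155+ (u-290)*.135); c=g[v0:v0+25,u]; dd=np.diff(c); k=dd.argmin(); kk=np.clip(np.arange(k-1,k+2),0,23); s=np.maximum(-dd[kk],0); X.append(u);Y.append(v0+.5+(s*kk).sum()/s.sum())
X=np.array(X);Y=np.array(Y);n=X>344;m=X<338
a=np.polyfit(X[m],Y[m],1);b=np.polyfit(X[n],Y[n],1)
print(a,b,np.degrees(np.arctan(a[0])-np.arctan(b[0])),'step px at seam',np.polyval(a,341)-np.polyval(b,341));print((Y-np.polyval(np.polyfit(X,Y,1),X)).round(2))
f,r=cv2.cvtColor(d['img'],cv2.COLOR_RGB2HSV),0
q=lambda p,z:w('top',*p,z)
th=np.radians(-8.1);R=np.array([[np.cos(th),-np.sin(th)],[np.sin(th),np.cos(th)]]);o=np.array([.622,-.1477])
for p in[(127,86),(113,190)]: print('far end jig mm',(R.T@(q(crop(p,270,130,5.7,5.7),.039)[:2]-o)*1000).round(1))
shot('top','d4');st()
E
```

```text
[182 193 197 196 197 196 196 196 196 196 197 196 196 196 196 196 196 196
 200 195 140 124 168 173 170 172 173 175 183 184]
[1.21704614e-01 1.29560267e+02] [ 0.30756421 64.60993531] -10.15698953783796 step px at seam 1.572208505796425
[-0.96 -0.84 -1.07 -1.01 11.22 -1.27 -1.37 -1.62 -1.41 10.68 -1.8  -1.78
 -2.14 -1.94 -2.26 -2.26 -2.31 -2.56 -2.42 -2.8  -2.62  9.56 -3.07  2.29
 -3.23  1.23  9.08 -3.31]
far end jig mm [ 33.1 149.4]
far end jig mm [-25.5 149.2]
t 38.75 pos [0.4727 0.1895 0.1508] jaw -8.17 z [-0. -0. -1.] F [-0.1 -0.2  0.5] op 0.0002 q6 0.38
```

View pics/d4.png

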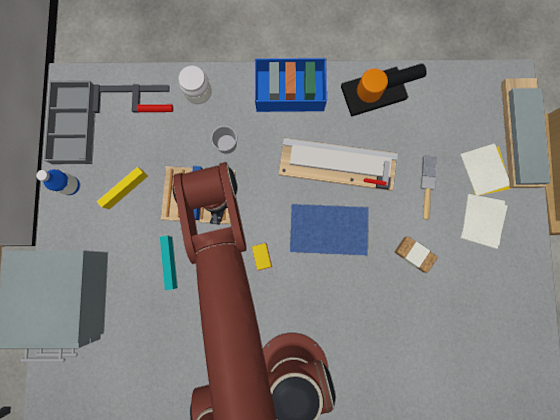

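The far end measures 149.3 mm in the jig frame against 150 nominal. Apart from a few outlier columns, the front edge is collinear across the seam to about 0.2 px. The other pieces look where they were, and the arm is clear of everything.

```bash
python3 -c "
from station import ctrl
print(ctrl.finish_job())"
```

```text
the job is handed in; nothing more can be done
None
```

The white piece is in the jig, pushed up against both the clamped neighbour and the fence, and I handed the job in at about 39 s. The hand-in gives no verdict, so these results come from my own pictures and readings.

**What I did:**
- I took the piece from the rack, stood it on the felt pad, tipped it onto its broad face and let go. It lay flat with its centre over the pad.
- I then picked it up across its width and laid it in the jig. With closed fingers I pushed its end, then its long edge, with about 5 N and 12 N at the last readings. A slightly harder final press on each face was not read.

**Last checks:**
- The seam to the neighbour is no longer visible in either camera.
- The far end measured 149.3 mm along the jig, against 150 mm nominal.
- The front edges of the two pieces line up to about 0.2 pixel (roughly 0.6 mm). A few outlier columns spoiled the automatic line fit, so I judged this from the remaining points.
- The bystanders look unmoved. In the final picture the arm partly hid the rack. The blue and red pieces were seen in place in pictures earlier in the job, and the arm did not go near them at rack height again.

**What went wrong:** the fingertips sit about 13–15 mm behind the reported tool point when shut, and more when open. The first tipping push therefore passed over the piece without touching it, and I repeated it lower.

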